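# File the checked sample tray and move its order tag on

## Robot

A 7-joint arm with a two-finger parallel gripper is mounted at the origin on the work surface. World frame = base frame: x ahead of the robot, y to its left, z up, the work surface at z = 0. Lengths are in mm, angles in rad, forces in N, time in s.
With the tool pointing down it reaches from about 400 to 850 mm from the base axis. Payload 10.4 kg.
Tool frame: the origin (TCP) lies midway between the tips of the shut fingers; the grasp point (between the pads) lies grasp_offset behind it (grasp_offset is the distance from the TCP to the grasp point, in mm); z points along the fingers, x is the direction in which the jaws open and shut, and the axes are right-handed (so a half turn about z gives the same grasp; the last joint's range is limited). The gripper opens to 87 mm and grips with 3 to 60 N. Pads are 19 mm wide; open, the fingers measure 117 mm over their backs; the gripper's body (75 mm by 190 mm) begins 51 mm behind the grasp point.
Start: joints at [1.183, 0.332, -0.065, 1.46, 0.022, 1.35, -0.088], TCP at [222.999, -583.886, 222.576] pointing down, gripper open.
Joint ranges: [-2.6, 2.6], [-0.5, 2.12], [-1.47, 1.34], [0.16, 2.42], [-1.27, 4.41], [0.06, 2.06], [-2.6, 2.6]. Speed limits (rad/s): [2.22, 2.22, 2.79, 2.79, 3.14, 3.14, 3.14].

## Interface

Orientations are given as a unit quaternion [x, y, z, w].
In Python, from bench import sense, capture, camera_model, job_done, recognise, trace, place_of, grasp_offset gives the robot as it stands. The module is installed in compiled form; this text tells all that it offers.
- The arm moves only by the tool servo_tool, never from a script. Its argument "rows" is a list of rows, each an object of numbers: "tx", "ty", "tz": the shift along the world's x, y, z in m; "wx", "wy", "wz": the turn, a rotation vector about the world's x, y, z in degrees; "claw": the opening, from 0 (shut) to 1 (fully open). A call has 1 to 20 rows; each row is the pose to reach, as a shift and turn from the pose commanded when the call began; what a row does not reach only later rows make up. A row lasts 1/12 s, in which the tool goes at most 41.7 mm and 7.16 degrees, less where a joint would pass 70% of its speed; a pose out of reach is approached as far as the arm can. A call with a gripper value outside its range is refused whole. The fingers move at their own pace and stop on an object; "force" is the grip in N (left out, the last holds). Time passes only in rows, so rows that repeat a pose let the fingers close. It gives the time, the measured TCP pose, the force and the opening at its end, in the units of the state.
- sense(): the state, without advancing time (a new reading comes with each control period).
- capture(name): name is "side" or "top"; returns (picture, depth): 420x560x3 uint8, red, green, blue; 420x560 float32, mm along the optical axis (not along the pixel's ray), 0 where there is no reading.
- camera_model(name): a dict with "mtx" (3x3 intrinsics, pixels), "T" (4x4, takes a point from camera to world coordinates). Camera axes: x right, y down, z forward; pixel columns grow to the right and rows downward; lengths in mm; the calibration is good to about 2 mm. A picture is of the moment at which its call begins. camera_model takes no time and is no camera call.
- job_done(): hands the job in, once; it reports no verdict.
Trained networks look in the newest picture that a camera, given by its name, has taken for a name from the list of things; names that differ only in an ending like _2 or _b are one class to them, and where a whole thing is asked for, a point or a joint stands for the part that bears it (a point fixed in the world has none). Each returns a list of dicts, best first, with "score" (0 to 1); they miss things now and then, are a little off and sometimes report something else, mostly with a low value. They report only what shows in the picture. A call takes as long as a camera call. They do not tell look-alikes from the thing itself.
- recognise(camera, target): "extent" ([left, top, right, bottom] in pixels, round what is visible of it).
- trace(camera, target): "region" (420x560 bool, what is visible of it) and "extent" ([left, top, right, bottom] in pixels, round what is visible of it).
- place_of(camera, target): "location" ([column, row] in pixels: a listed point, or the origin of a listed thing).
The state is a dict: "time": time; "joint_pos": joint angles; "joint_velocities": joint speeds; "effort": joint torques, N m; "tcp_pos": TCP position; "tool_rot": TCP orientation; "force": force on the tool from outside, world axes, zero at the start; "torque": the same for the moment, N m; "opening": finger opening in mm.
Only numpy, scipy, OpenCV 4.12 (cv2) and the standard library are available. Lean on these libraries where they do the work, as an engineer would, in place of code of your own. Each camera call takes 0.05 s, during which the arm holds its last target. There are 200 camera calls.

## Task

The sample order has been checked: push its white sample tray fully home into the empty bottom bay of the grey tower, front flush with the tower's front edge. Then take the wide order tag, lift it over the end stop of its rail and hang it upright on the other rail, between that rail's end stops and astride the bar, beside the narrow tag that hangs there. Leave the narrow tags and everything else on the desk where they are.

Things in the scene. Friction and masses are not known exactly. Their poses are not given: they have to be found in the camera images.
- tower: grey sample tower fixed to the desk, 138 mm wide, 170 mm high. Origin: on the desk, centre of the bottom bay's mouth, in the plane of the tower's front edge; x points into the bay, z up. The mouth faces left, slightly to the robot. Bay 118 mm wide, 56 mm high, no floor. Its upright front leaves no room for a vertical tool at the mouth: lean it back. Wings 45 mm high flare 43 mm forward from the mouth, to 150 mm wide.
- bay_end (a point): centre of the rigid back wall of the bottom bay, 20 mm above the desk, 92 mm behind the mouth. The tray, pushed home, stops here, with its front 0 to 2 mm inside the mouth plane. Axes as the tower's.
- tray_front (a point): centre of the front face (the side away from the tower) of the loose white open tray, 20 mm above the desk. Tray 90 mm deep (x), 110 wide (y), 40 high, walls 4, 0.25 to 0.45 kg, flat on the desk in front of the mouth, a little askew. x points to its back, towards the bay. Home: this point at x = 0 to 2 mm, y about 0 in the tower's frame.
- wide_tag_grip (a point): centre of the grip tab (12 mm thick in x, 26 long in y, 46 high) of the wide order tag to move, an inverted-U aluminium saddle with cards, 60 mm long along the rail (y), 70 to 120 g. z up. Its underside, resting on the bar, is 29 mm below this point; two legs go 55 mm further down, 20 mm apart inside (x), 26 mm outside, open below and at the ends. Starts on either half of rail_from.
- rail_from: Rail where the wide and one narrow tag hang at the start. Fixed steel T stand; origin under the centre of its 90 x 120 x 10 mm base. The rail is a 10 mm round bar along y, axis 160 mm above the origin, on one 12 mm central post; at y = +-105 mm it turns straight up as end stops, tops 192 mm above the desk.
- rail_to: The other rail, one half free; left or right of rail_from. Fixed steel T stand; origin under the centre of its 90 x 120 x 10 mm base. The rail is a 10 mm round bar along y, axis 160 mm above the origin, on one 12 mm central post; at y = +-105 mm it turns straight up as end stops, tops 192 mm above the desk.
- narrow_tag_a_grip (a point): centre of the grip tab (12 mm thick in x, 26 long in y, 46 high) of a narrow tag to leave, an inverted-U aluminium saddle with cards, 34 mm long along the rail (y), 50 g. z up. Its underside, resting on the bar, is 29 mm below this point; two legs go 55 mm further down, 20 mm apart inside (x), 26 mm outside, open below and at the ends. Hangs on the other half of rail_from.
- narrow_tag_b_grip (a point): centre of the grip tab (12 mm thick in x, 26 long in y, 46 high) of a narrow tag to leave, an inverted-U aluminium saddle with cards, 34 mm long along the rail (y), 50 g. z up. Its underside, resting on the bar, is 29 mm below this point; two legs go 55 mm further down, 20 mm apart inside (x), 26 mm outside, open below and at the ends. Hangs on one half of rail_to.
- mug: white mug, 76 mm diameter, 90 mm high, origin under its centre; leave it
- pen_pot: black round pot, 72 mm diameter, 95 mm high, origin under its centre; leave it
- stapler: stapler lying on the desk, 150 x 36 x 34 mm high, long along its x, origin under its centre; leave it
- calculator: black slab calculator, 130 x 75 x 16 mm, origin under its centre; leave it
- tape_roll: clear roll, 56 mm diameter, 19 mm high, origin under its centre; leave it
- sample: clear round sample, 60 mm diameter, 12 mm high, origin under its centre; leave it
There are look-alikes about, which are no part of the job. What is shaped like the rail_to but blue is not meant. What is shaped like the tower but purple is not meant.

How it is judged:
By the outcome, as a careful person would: the job done as asked, in the order asked, and still so for the second after the job is handed in, with the robot touching nothing.
It also fails if it takes over 72 s, if anything falls off the work surface, if the arm or the gripper's body presses on something with over 40 N, if the wrist force passes 120 N, or if a joint passes its speed limit or range.

## Working session

There is one attempt and no reset: what is moved stays moved. The work goes in short steps, Python scripts to look and compute and a tool call to move; the robot and the scene stay as the last step left them, time stands still between calls to the robot, and variables do not carry over. Pictures are saved under pics/ and viewed, about 8 in all and at most 12, crops included, and the job is handed in when it is done.

Besides the shell and the picture viewer there is one more tool, called after ">>>" as name(argument=value, ...) on one line, values as JSON. servo_tool: Moves the arm, as the interface text tells. Its arguments: {"type":"object","properties":{"rows":{"type":"array","items":{"type":"object","properties":{"tx":{"type":"number"},"ty":{"type":"number"},"tz":{"type":"number"},"wx":{"type":"number"},"wy":{"type":"number"},"wz":{"type":"number"},"claw":{"type":"number"}}}},"force":{"type":"number"}},"required":["rows"]}

```bash
mkdir -p pics
python3 - <<'E'
from bench import *
import cv2,numpy as np
print(sense()); print(grasp_offset if not callable(grasp_offset) else grasp_offset())
for c in("side","top"):
    p,d=capture(c); cv2.imwrite(f"pics/{c}0.png",p[:,:,::-1]); np.savez(f"{c}0.npz",p=p,d=d)
    m=camera_model(c); print(c,m["mtx"].round(1).tolist(),m["T"].round(3).tolist())
E
```

```text
{'time': 0.0, 'joint_pos': array([ 1.18342905,  0.3328806 , -0.06467332,  1.46095671,  0.0216009 ,
        1.34987153, -0.08850768]), 'joint_velocities': array([ 5.13041048e-04,  5.69842755e-06, -2.89286807e-03, -7.56973591e-04,
       -5.03241919e-04, -2.31973373e-04,  6.57045247e-04]), 'effort': array([-5.59122655e-04, -6.23267841e+01,  2.39430548e-02, -3.89892340e+01,
       -6.15460100e-02,  3.98046628e-02,  1.37589377e-04]), 'tcp_pos': array([ 222.79944444, -583.52716839,  221.7410633 ]), 'tool_rot': array([ 8.23626302e-01, -5.67132444e-01, -6.05551057e-04, -3.71533669e-04]), 'force': array([-0.18447162, -0.32964676,  0.09655488]), 'torque': array([-0.00801045,  0.00690922,  0.00363122]), 'opening': 87.27138210472596}
18.700000000000003
side [[397.1, 0.0, 282.4], [0.0, 397.1, 206.2], [0.0, 0.0, 1.0]] [[-0.865, -0.366, 0.343, 138.911], [-0.502, 0.616, -0.607, 576.093], [0.011, -0.697, -0.717, 844.972], [0.0, 0.0, 0.0, 1.0]]
top [[536.7, 0.0, 281.9], [0.0, 536.7, 206.2], [0.0, 0.0, 1.0]] [[0.007, -0.995, 0.101, 364.504], [-1.0, -0.006, 0.01, -44.282], [-0.009, -0.101, -0.995, 1583.094], [0.0, 0.0, 0.0, 1.0]]
```

View pics/side0.png

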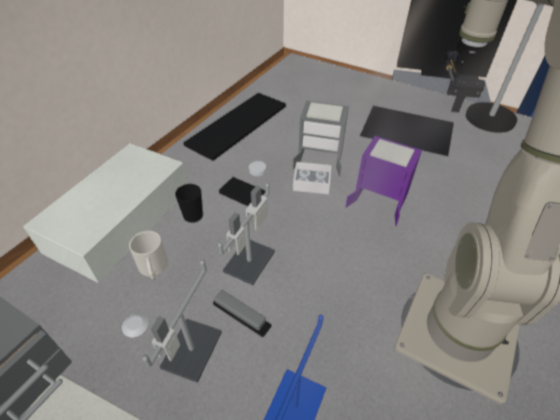

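View pics/top0.png

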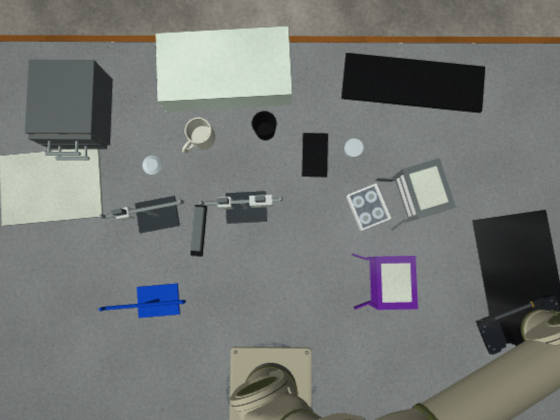

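```bash
cat > h.py <<'E'
from bench import *
import cv2,numpy as np
from scipy.spatial.transform import Rotation as R
def ray(cam,uv):
    m=camera_model(cam);d=np.linalg.inv(m["mtx"])@[uv[0],uv[1],1];T=m["T"]
    return T[:3,3],T[:3,:3]@d
def atz(cam,uv,z):
    o,d=ray(cam,uv);return o+d*(z-o[2])/d[2]
def cloud(cam,d):
    m=camera_model(cam);v,u=np.mgrid[:420,:560]
    c=np.stack([u,v,np.ones_like(u)],-1)@np.linalg.inv(m["mtx"]).T*d[...,None]
    return c@m["T"][:3,:3].T+m["T"][:3,3]
def proj(cam,P):
    m=camera_model(cam);T=np.linalg.inv(m["T"]);c=np.asarray(P)@T[:3,:3].T+T[:3,3];q=c@m["mtx"].T
    return q[...,:2]/q[...,2:]
E
python3 - <<'E'
from h import *
Z=dict(tower=0,bay_end=20,tray_front=20,wide_tag_grip=194,rail_from=0,rail_to=0,narrow_tag_a_grip=194,mug=0,pen_pot=0,stapler=0)
for c in("top","side"):
    for n,z in Z.items():
        for r in place_of(c,n)[:3]:
            if r["score"]>.3: print(c,n,round(r["score"],2),np.round(r["location"],1),atz(c,r["location"],z).round(0)[:2])
E
```

```text
top tower 0.62 [397.6 200.8] [ 543. -372.]
top tower 0.58 [368.4 284.3] [ 297. -283.]
top tower 0.46 [354.6 146.6] [ 705. -245.]
top bay_end 0.44 [265.8 131.8] [744.  20.]
top tray_front 0.6 [354.3 209.6] [ 514. -241.]
top wide_tag_grip 0.82 [258.5 200.2] [520.  30.]
top rail_from 0.65 [245.2 207.6] [520.  80.]
top rail_from 0.57 [352.8 147.1] [ 704. -240.]
top rail_to 0.67 [157.7 298. ] [253. 332.]
top rail_to 0.57 [153.2 213.8] [500. 353.]
top narrow_tag_a_grip 0.52 [220.6 200. ] [520. 129.]
top mug 0.93 [202.5 135.6] [737. 211.]
top pen_pot 0.72 [205.2 137.2] [732. 203.]
top pen_pot 0.64 [264.7 134.2] [742.  24.]
top stapler 0.72 [199.  229.2] [455. 216.]
side tower 0.87 [318.5 164.6] [ 537. -367.]
side bay_end 0.64 [232.8 228. ] [609.  19.]
side tray_front 0.72 [315.8 188.7] [ 484. -238.]
side wide_tag_grip 0.7 [230.9 227. ] [515. 137.]
side wide_tag_grip 0.65 [254.9 194.4] [526.  24.]
side rail_from 0.97 [245.4 261.8] [525.  85.]
side rail_to 0.71 [190.4 347.7] [500. 339.]
side rail_to 0.68 [290.8 407.9] [249. 336.]
side narrow_tag_a_grip 0.72 [192.9 349.3] [412. 394.]
side narrow_tag_a_grip 0.7 [235.6 226.9] [507. 131.]
side mug 0.74 [152.7 261.7] [733. 207.]
side pen_pot 0.67 [191.8 212. ] [759.  16.]
side stapler 0.84 [240.2 312.9] [453. 214.]
```

Run:
```python
from h import *
T=np.load("top0.npz");S=np.load("side0.npz")
a=cv2.resize(T["p"][140:250,335:465],None,fx=4,fy=4,interpolation=cv2.INTER_CUBIC)
b=cv2.resize(S["p"][90:200,280:360],None,fx=4,fy=4,interpolation=cv2.INTER_CUBIC)[:440]
cv2.imwrite("pics/c1.png",np.hstack([a[:440],b])[:,:,::-1][:, :800])
for c,D in(("top",T),("side",S)):
    P=cloud(c,D["d"]);ok=D["d"]>0;X,Y,Z=P[...,0],P[...,1],P[...,2]
    desk=ok&(abs(Z)<12)&(X>350)&(X<600)&(Y<150)&(Y>-200);print(c,"desk z",np.median(Z[desk]).round(1))
    for n,x0,x1,y0,y1,z0,z1 in[("tray",440,600,-345,-180,30,50),("roof",440,680,-520,-300,160,182),("t150",440,680,-520,-270,60,155),
       ("railA bar",440,600,-60,200,145,172),("railA top",440,600,-60,200,176,235),("railA base",440,600,-40,190,6,16),
       ("railB bar",420,580,210,500,145,172),("railB top",420,580,210,500,176,235),("railB base",420,600,250,450,6,16)]:
        m=ok&(X>x0)&(X<x1)&(Y>y0)&(Y<y1)&(Z>z0)&(Z<z1)
        q=np.float32(P[m][:,:2])
        if len(q)<5:print(c,n,len(q));continue
        r=cv2.minAreaRect(q);print(c,n,len(q),"c",np.round(r[0],1),"s",np.round(r[1],1),"a",round(r[2],2),"z",np.percentile(P[m][:,2],[5,50,95]).round(1),"med",np.median(q,0).round(1), "box",cv2.boxPoints(r).round(0).tolist())
```

```text
top desk z 0.5
top tray 261 c [ 528.1 -296.8] s [109.7 130.5] a 22.31 z [31.  38.8 45.7] med [ 522.8 -281.3] box [[453.0, -257.0], [502.0, -378.0], [604.0, -336.0], [554.0, -216.0]]
top roof 2051 c [ 558.6 -418.1] s [138.1 107.2] a 17.22 z [165.5 172.6 179.2] med [ 557.3 -415.9] box [[477.0, -387.0], [508.0, -490.0], [640.0, -449.0], [609.0, -346.0]]
top t150 445 c [ 532.9 -380.3] s [155.4  64.5] a 43.24 z [ 63.3 112.  147.7] med [ 542.6 -370.3] box [[454.0, -410.0], [498.0, -457.0], [612.0, -351.0], [567.0, -304.0]]
top railA bar 329 c [519.8  78.7] s [ 27.4 213.3] a 3.49 z [153.7 166.4 171.4] med [518.1  67.6] box [[500.0, 184.0], [513.0, -29.0], [540.0, -27.0], [527.0, 186.0]]
top railA top 176 c [518.4  77.4] s [ 19.7 216.7] a 1.27 z [178.4 214.2 220.9] med [518.4  40.6] box [[506.0, 186.0], [511.0, -31.0], [531.0, -31.0], [526.0, 186.0]]
top railA base 857 c [519.7  75.8] s [157.4 228. ] a 0.32 z [ 6.3  9.6 14.6] med [508.9  82.9] box [[440.0, 189.0], [442.0, -39.0], [599.0, -38.0], [598.0, 190.0]]
top railB bar 306 c [498.4 339.6] s [ 27.6 216.2] a 12.11 z [154.8 164.5 171. ] m
[... 1243 characters left out ...]
.0], [531.0, -29.0], [518.0, 189.0]]
side railA base 940 c [517.2  79.4] s [ 90.4 120.6] a 3.36 z [ 6.2  7.8 10.1] med [511.5  90.3] box [[469.0, 137.0], [476.0, 17.0], [566.0, 22.0], [559.0, 142.0]]
side railB bar 757 c [491.1 341.5] s [ 28.6 217.6] a 7.75 z [150.6 161.9 169.9] med [488.1 375.8] box [[462.0, 447.0], [492.0, 232.0], [520.0, 236.0], [491.0, 451.0]]
side railB top 367 c [493.2 341.3] s [ 13.9 218.3] a 9.86 z [178.3 197.5 215.8] med [480.3 397.6] box [[468.0, 448.0], [505.0, 233.0], [519.0, 235.0], [481.0, 450.0]]
side railB base 1628 c [494.4 341.2] s [ 90.6 120.2] a 11.59 z [ 6.3  7.9 10.2] med [486.7 346. ] box [[438.0, 391.0], [462.0, 273.0], [551.0, 291.0], [527.0, 409.0]]
```

View pics/c1.png

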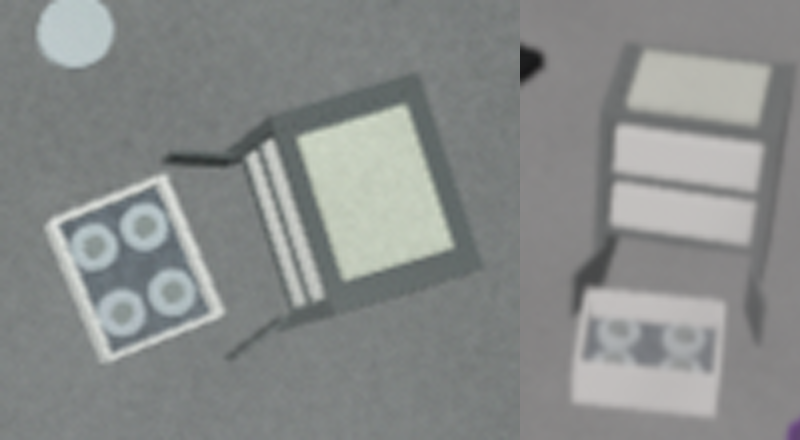

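Run:
```python
from h import *
T=np.load("top0.npz");S=np.load("side0.npz")
a=cv2.resize(T["p"][185:240,95:295],None,fx=4,fy=4,interpolation=cv2.INTER_CUBIC)
b=cv2.resize(S["p"][180:380,125:285],None,fx=1.9,fy=1.9,interpolation=cv2.INTER_CUBIC)
b2=cv2.resize(S["p"][180:285,205:285],None,fx=3.6,fy=3.6,interpolation=cv2.INTER_CUBIC)
w=np.zeros((380,800,3),np.uint8);w[:b.shape[0],:b.shape[1]]=b;w[:378,320:320+b2.shape[1]]=b2
cv2.imwrite("pics/c2.png",np.vstack([a,w])[:,:,::-1])
# tray corners at z=40
c=np.array([[347.25,195],[376.25,183.75],[390.75,218.75],[361.25,230.5]])
P=[atz("top",q,40) for q in c];print("tray",np.round(P,1).tolist())
for n in("tray_front",):
  for cam in("top","side"):
    r=trace(cam,n)[0];m=np.uint8(r["region"]);k=max(cv2.findContours(m,0,2)[0],key=cv2.contourArea)
    bx=cv2.boxPoints(cv2.minAreaRect(k));print(cam,r["score"],bx.round(1).tolist(),[atz(cam,q,40)[:2].round(1).tolist() for q in bx])
# rails, robust lines and tags
for c,D in(("top",T),("side",S)):
    Q=cloud(c,D["d"]);ok=D["d"]>0
    for n,ctr,a,in(("A",(518,79),3.4),("B",(494.5,341),11.5)):
        ey=np.array([-np.sin(np.radians(a)),np.cos(np.radians(a))]);ex=np.array([ey[1],-ey[0]])
        l=(Q[...,:2]-ctr);u=l@ex;v=l@ey;Z=Q[...,2]
        near=ok&(abs(u)<30)&(abs(v)<120)
        m=near&(Z>150)&(Z<172);q=np.float32(np.c_[v[m],u[m]]);vx,vy,x0,y0=cv2.fitLine(q,cv2.DIST_HUBER,0,.01,.01).ravel()
        print(c,n,"bar slope deg",np.degrees(np.arctan(vy/vx)).round(2),"u at v=0",(y0-x0*vy/vx).round(1))
        m=near&(Z>195)&(abs(v)<98);vs=v[m];h,e=np.histogram(vs,np.arange(-100,101,5));print(" tab hist",[(int(e[i]),int(h[i])) for i in range(len(h)) if h[i]>1])
        for s in(-1,1):
            t=m&(v*s>0)
            if t.sum()>3:print("  half",s,"v",np.percentile(v[t],[2,50,98]).round(1),"u",np.percentile(u[t],[5,50,95]).round(1),"ztop",np.percentile(Z[t],90).round(1))
        m=near&(Z>70)&(Z<150)&(abs(u)<20);h,e=np.histogram(v[m],np.arange(-100,101,5));print(" legs hist",[(int(e[i]),int(h[i])) for i in range(len(h)) if h[i]>1])
        m=near&(Z>172)&(abs(v)>95);print(" stops v",[np.median(v[m&(v*s>0)]).round(1) for s in(-1,1)],"u",[np.median(u[m&(v*s>0)]).round(1) for s in(-1,1)])
    # tower front
    ex=np.array([.296,-.955]);ey=np.array([.955,.296]);l=Q[...,:2]-(542,-366);u=l@ex;v=l@ey
    for z0,z1 in((60,110),(110,165)):
        m=ok&(Q[...,2]>z0)&(Q[...,2]<z1)&(abs(v)<60)&(u>-25)&(u<25)
        if m.sum()>20:
            vx,vy,x0,y0=cv2.fitLine(np.float32(np.c_[v[m],u[m]]),cv2.DIST_HUBER,0,.01,.01).ravel();print(c,"front",z0,m.sum(),"u0",(y0-x0*vy/vx).round(1),"slope",np.degrees(np.arctan(vy/vx)).round(2),"p",np.percentile(u[m],[10,50,90]).round(1))
```

```text
tray [[554.2, -218.1, 40.0], [587.5, -302.2, 40.0], [486.1, -342.8, 40.0], [451.7, -257.8, 40.0]]
top 0.76 [[344.6000061035156, 195.8000030517578], [375.29998779296875, 183.0], [390.0, 218.3000030517578], [359.29998779296875, 231.10000610351562]] [[551.9, -210.4], [589.8, -299.6], [487.3, -340.8], [449.8, -252.2]]
side 0.9 [[292.1000061035156, 190.10000610351562], [294.8999938964844, 161.8000030517578], [331.1000061035156, 165.39999389648438], [328.20001220703125, 193.6999969482422]] [[533.3, -177.3], [589.2, -296.0], [482.8, -338.7], [435.0, -217.9]]
top A bar slope deg -0.01 u at v=0 0.5
 tab hist [(-65, 11), (-60, 12), (-55, 12), (-50, 12), (-45, 12), (-40, 5), (30, 9), (35, 11), (40, 12), (45, 12), (50, 13), (55, 6)]
  half -1 v [-64.2 -51.4 -38.6] u [-3.8  1.7  7.8] ztop 220.5
  half 1 v [32.6 44.3 57.2] u [-3.8  1.7  7.6] ztop 219.6
 legs hist [(-80, 3), (-75, 2), (-70, 2), (-65, 2), (-60, 3), (-55, 3), (-50, 4), (-45, 3), (-40, 4), (-30, 2), (-25, 2), (-10, 3), (-5, 8), (0, 3), (25, 4), (30, 5), (40, 2), (45, 3), (50, 4), (55, 3), (60, 2)]
 stops v [np.float64(-104.9), np.floa
[... 939 characters left out ...]
-30, 20), (-25, 23), (-5, 11), (0, 69), (5, 21), (25, 7), (30, 14), (35, 20), (40, 21), (45, 20), (50, 21), (55, 18), (60, 32)]
 stops v [np.float64(-102.1), np.float64(107.1)] u [np.float64(-2.6), np.float64(-1.8)]
side B bar slope deg -0.46 u at v=0 -2.4
 tab hist [(40, 23), (45, 31), (50, 34), (55, 34), (60, 30), (65, 44)]
  half 1 v [42.1 56.9 67.6] u [-5.4 -2.6  6.3] ztop 215.8
 legs hist [(-5, 21), (0, 66), (5, 39), (35, 10), (40, 22), (45, 24), (50, 23), (55, 32), (60, 32), (65, 35), (70, 27)]
 stops v [np.float64(-102.4), np.float64(106.3)] u [np.float64(-1.6), np.float64(-1.0)]
side front 60 482 u0 4.4 slope 0.1 p [1.7 4.4 8. ]
side front 110 598 u0 4.8 slope 0.09 p [ 1.6  4.8 10.3]
```

View pics/c2.png

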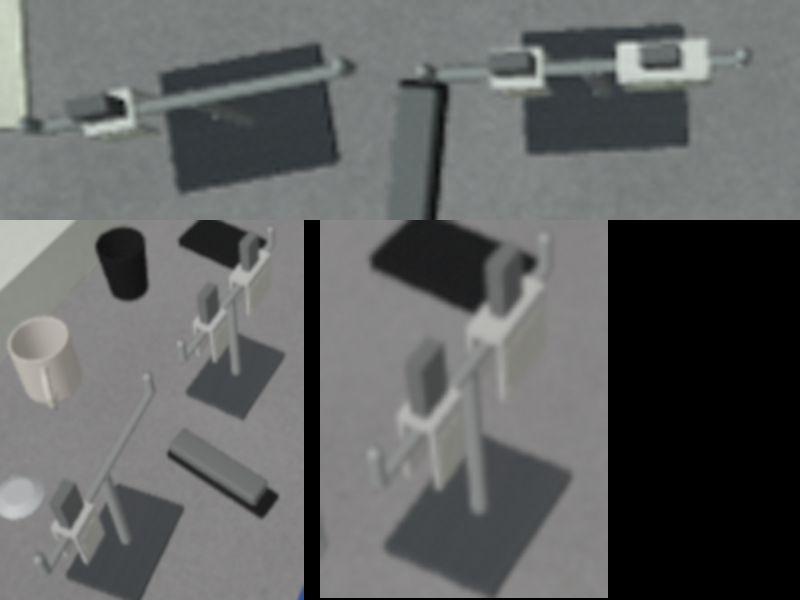

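Views: the wide tag hangs on the right (−y) half of the nearer steel rail (top image ≈(260,200)). The narrow tags are at (222,200) and (122,212), and the left steel rail's right half is free. The tray sits askew at (368,207) in front of the grey tower.

```bash
cat >> h.py <<'E'
TO=np.array([542.5,-368]);TA=np.radians(17.1);TX=np.array([np.sin(TA),-np.cos(TA)]);TY=np.array([np.cos(TA),np.sin(TA)])
def tw(x,y):return TO+x*TX+y*TY
def goto(p,Rd):
    s=sense();Rc=R.from_quat(s["tool_rot"]);print("shift mm",(np.array(p)-s["tcp_pos"]).round(1),"rotvec deg",np.degrees((Rd*Rc.inv()).as_rotvec()).round(2))
def lean(th,sgn=1,yaw=TA):
    x=sgn*np.r_[np.cos(yaw),np.sin(yaw),0];f=np.r_[np.sin(yaw),-np.cos(yaw),0]
    z=np.sin(np.radians(th))*f-np.cos(np.radians(th))*np.r_[0,0,1];return R.from_matrix(np.c_[x,np.cross(z,x),z])
E
python3 - <<'E'
from h import *
goto([*tw(-175,2),222],lean(40))
goto([*tw(-175,2),222],lean(0))
E
```

```text
shift mm [269.9 383.7  -0.6] rotvec deg [-39.45  19.24  82.38]
shift mm [269.9 383.7  -0.6] rotvec deg [0.000e+00 1.000e-02 8.619e+01]
```

>>> servo_tool(rows=[{"tx": 0.054, "ty": 0.077, "tz": 0.02, "wx": -7.9, "wy": 3.8, "wz": 16.5, "claw": 0.5}, {"tx": 0.054, "ty": 0.077, "tz": 0.02, "wx": -7.9, "wy": 3.8, "wz": 16.5, "claw": 0.5}, {"tx": 0.054, "ty": 0.077, "tz": 0.02, "wx": -7.9, "wy": 3.8, "wz": 16.5, "claw": 0.5}, {"tx": 0.108, "ty": 0.153, "tz": 0.02, "wx": -15.8, "wy": 7.7, "wz": 33, "claw": 0.5}, {"tx": 0.108, "ty": 0.153, "tz": 0.02, "wx": -15.8, "wy": 7.7, "wz": 33, "claw": 0.5}, {"tx": 0.108, "ty": 0.153, "tz": 0.02, "wx": -15.8, "wy": 7.7, "wz": 33, "claw": 0.5}, {"tx": 0.162, "ty": 0.23, "tz": 0.02, "wx": -23.7, "wy": 11.5, "wz": 49.4, "claw": 0.5}, {"tx": 0.162, "ty": 0.23, "tz": 0.02, "wx": -23.7, "wy": 11.5, "wz": 49.4, "claw": 0.5}, {"tx": 0.162, "ty": 0.23, "tz": 0.02, "wx": -23.7, "wy": 11.5, "wz": 49.4, "claw": 0.5}, {"tx": 0.216, "ty": 0.307, "tz": 0.02, "wx": -31.6, "wy": 15.4, "wz": 65.9, "claw": 0.5}, {"tx": 0.216, "ty": 0.307, "tz": 0.02, "wx": -31.6, "wy": 15.4, "wz": 65.9, "claw": 0.5}, {"tx": 0.216, "ty": 0.307, "tz": 0.02, "wx": -31.6, "wy": 15.4, "wz": 65.9, "claw": 0.5}, {"tx": 0.27, "ty": 0.384, "tz": 0, "wx": -39.45, "wy": 19.24, "wz": 82.38, "claw": 0.5}, {"tx": 0.27, "ty": 0.384, "tz": 0, "wx": -39.45, "wy": 19.24, "wz": 82.38, "claw": 0.5}, {"tx": 0.27, "ty": 0.384, "tz": 0, "wx": -39.45, "wy": 19.24, "wz": 82.38, "claw": 0.5}, {"tx": 0.27, "ty": 0.384, "tz": 0, "wx": -39.45, "wy": 19.24, "wz": 82.38, "claw": 0.5}, {"tx": 0.27, "ty": 0.384, "tz": 0, "wx": -39.45, "wy": 19.24, "wz": 82.38, "claw": 0.5}])

```text
time: 2.62
tcp_pos: [492.9, -199.4, 222.3]
tool_rot: [0.929, 0.14, 0.051, 0.338]
force: [-0.4, -0.8, 0.5]
opening: 43.6
```

Run:
```python
from h import *
goto([*tw(-175,2),14],lean(40)); s=sense();print(s["time"],s["joint_pos"].round(2),s["force"].round(1),s["opening"])
```

```text
shift mm [ 1.000e-01 -7.000e-01 -2.083e+02] rotvec deg [-0.03 -0.02 -0.01]
2.6167 [ 0.56 -0.   -0.69  2.03  0.78  1.12 -0.19] [-0.4 -0.8  0.5] 43.572615714218166
```

>>> servo_tool(rows=[{"tz": -0.04}, {"tz": -0.08}, {"tz": -0.115}, {"tz": -0.145}, {"tz": -0.17}, {"tz": -0.19}, {"tz": -0.202}, {"tz": -0.207}, {"tz": -0.207}, {"tz": -0.207}])

```text
schema error: expected keys tx, ty, tz, wx, wy, wz, claw
```

>>> servo_tool(rows=[{"tx": 0.003, "ty": -0.0096}, {"tx": 0.0059, "ty": -0.0191}, {"tx": 0.0079, "ty": -0.0258}, {"tx": 0.0097, "ty": -0.0315}, {"tx": 0.0115, "ty": -0.0373}, {"tx": 0.0132, "ty": -0.043}, {"tx": 0.015, "ty": -0.0488}, {"tx": 0.0168, "ty": -0.0545}, {"tx": 0.0185, "ty": -0.0602}, {"tx": 0.0185, "ty": -0.0602}])

```text
schema error: expected keys tx, ty, tz, wx, wy, wz, claw
```

```bash
cat >> h.py <<'E'
def tocam(p):
    l=np.asarray(p)[...,:2]-TO;return np.stack([l@TX,l@TY],-1).round(1)
def traymeas(name):
    for c in("top","side"):
        p,d=capture(c);cv2.imwrite(f"pics/{c}_{name}.png",p[:,:,::-1]);np.savez(f"{c}_{name}.npz",p=p,d=d)
        r=trace(c,"tray_front")
        if r:
            k=max(cv2.findContours(np.uint8(r[0]["region"]),0,2)[0],key=cv2.contourArea);b=cv2.boxPoints(cv2.minAreaRect(k))
            print(c,round(r[0]["score"],2),"towerframe rim corners",[tocam(atz(c,q,40)).tolist() for q in b])
        for q in place_of(c,"tray_front")[:2]:print("  pt",round(q["score"],2),tocam(atz(c,q["location"],20)))
    s=sense();print("tcp tw",tocam(s["tcp_pos"]),s["tcp_pos"].round(1),s["force"].round(1),s["time"])
E
python3 - <<'E'
from h import *
traymeas("1")
a=cv2.imread("pics/top_1.png")[130:270,320:480];b=cv2.imread("pics/side_1.png")[90:230,270:400]
cv2.imwrite("pics/v1.png",np.hstack([cv2.resize(a,None,fx=2.75,fy=2.75,interpolation=2),cv2.resize(b,None,fx=2.75,fy=2.75,interpolation=2)]))
E
```

```text
top 0.91 towerframe rim corners [[-148.1, 57.3], [-49.4, 67.6], [-40.0, -44.5], [-138.0, -54.5]]
  pt 0.69 [-128.4    9.5]
side 0.68 towerframe rim corners [[-189.2, 51.8], [-57.2, 73.6], [-41.6, -47.3], [-174.0, -60.2]]
  pt 0.64 [-133.3   -6.9]
  pt 0.21 [-26.2 -10. ]
tcp tw [-174.2    1.4] [ 492.6 -201.1  223. ] [-0.2  0.3  0.6] 2.9167
```

View pics/v1.png

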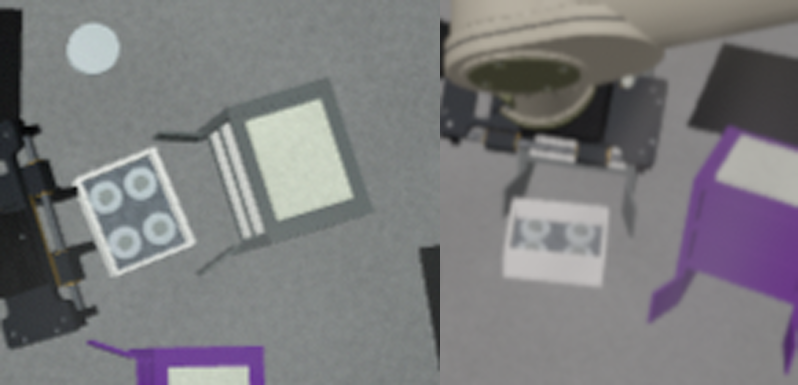

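All keys are needed in every row, so both calls were refused. The picture shows the gripper poised behind the untouched tray (crop 85,215). I'll resend the moves.

>>> servo_tool(rows=[{"tx": 0, "ty": 0, "tz": -0.04, "wx": 0, "wy": 0, "wz": 0, "claw": 0.5}, {"tx": 0, "ty": 0, "tz": -0.08, "wx": 0, "wy": 0, "wz": 0, "claw": 0.5}, {"tx": 0, "ty": 0, "tz": -0.12, "wx": 0, "wy": 0, "wz": 0, "claw": 0.5}, {"tx": 0, "ty": 0, "tz": -0.15, "wx": 0, "wy": 0, "wz": 0, "claw": 0.5}, {"tx": 0, "ty": 0, "tz": -0.18, "wx": 0, "wy": 0, "wz": 0, "claw": 0.5}, {"tx": 0, "ty": 0, "tz": -0.2, "wx": 0, "wy": 0, "wz": 0, "claw": 0.5}, {"tx": 0, "ty": 0, "tz": -0.207, "wx": 0, "wy": 0, "wz": 0, "claw": 0.5}, {"tx": 0, "ty": 0, "tz": -0.207, "wx": 0, "wy": 0, "wz": 0, "claw": 0.5}, {"tx": 0, "ty": 0, "tz": -0.207, "wx": 0, "wy": 0, "wz": 0, "claw": 0.5}])

```text
time: 3.67
tcp_pos: [493.4, -200.2, 16.4]
tool_rot: [0.929, 0.139, 0.051, 0.338]
force: [1.3, 0.7, -0.1]
opening: 43.6
```

>>> servo_tool(rows=[{"tx": 0.003, "ty": -0.0096, "tz": 0, "wx": 0, "wy": 0, "wz": 0, "claw": 0.5}, {"tx": 0.0059, "ty": -0.0191, "tz": 0, "wx": 0, "wy": 0, "wz": 0, "claw": 0.5}, {"tx": 0.0079, "ty": -0.0258, "tz": 0, "wx": 0, "wy": 0, "wz": 0, "claw": 0.5}, {"tx": 0.0097, "ty": -0.0315, "tz": 0, "wx": 0, "wy": 0, "wz": 0, "claw": 0.5}, {"tx": 0.0115, "ty": -0.0373, "tz": 0, "wx": 0, "wy": 0, "wz": 0, "claw": 0.5}, {"tx": 0.0132, "ty": -0.043, "tz": 0, "wx": 0, "wy": 0, "wz": 0, "claw": 0.5}, {"tx": 0.015, "ty": -0.0488, "tz": 0, "wx": 0, "wy": 0, "wz": 0, "claw": 0.5}, {"tx": 0.0168, "ty": -0.0545, "tz": 0, "wx": 0, "wy": 0, "wz": 0, "claw": 0.5}, {"tx": 0.0168, "ty": -0.0545, "tz": 0, "wx": 0, "wy": 0, "wz": 0, "claw": 0.5}])

```text
time: 4.42
tcp_pos: [509.7, -255.8, 15.6]
tool_rot: [0.929, 0.139, 0.051, 0.339]
force: [-0.2, 0.0, 0.0]
opening: 43.6
```

Run:
```python
from h import *
traymeas("2")
```

```text
top 0.71 towerframe rim corners [[-118.5, 56.1], [-16.5, 59.2], [-15.5, -54.9], [-116.8, -57.8]]
  pt 0.63 [-113.9    6.9]
tcp tw [-118.4    2. ] [ 509.6 -254.3   15.4] [ 0.7 -0.3  1. ] 4.7167
```

>>> servo_tool(rows=[{"tx": 0.0018, "ty": -0.0057, "tz": 0, "wx": 0, "wy": 0, "wz": 0, "claw": 0.5}, {"tx": 0.0044, "ty": -0.0143, "tz": 0, "wx": 0, "wy": 0, "wz": 0, "claw": 0.5}, {"tx": 0.0071, "ty": -0.0229, "tz": 0, "wx": 0, "wy": 0, "wz": 0, "claw": 0.5}, {"tx": 0.0097, "ty": -0.0315, "tz": 0, "wx": 0, "wy": 0, "wz": 0, "claw": 0.5}, {"tx": 0.0124, "ty": -0.0402, "tz": 0, "wx": 0, "wy": 0, "wz": 0, "claw": 0.5}, {"tx": 0.015, "ty": -0.0488, "tz": 0, "wx": 0, "wy": 0, "wz": 0, "claw": 0.5}, {"tx": 0.0176, "ty": -0.0574, "tz": 0, "wx": 0, "wy": 0, "wz": 0, "claw": 0.5}, {"tx": 0.0203, "ty": -0.066, "tz": 0, "wx": 0, "wy": 0, "wz": 0, "claw": 0.5}, {"tx": 0.0229, "ty": -0.0745, "tz": 0, "wx": 0, "wy": 0, "wz": 0, "claw": 0.5}, {"tx": 0.0256, "ty": -0.0831, "tz": 0, "wx": 0, "wy": 0, "wz": 0, "claw": 0.5}, {"tx": 0.0268, "ty": -0.087, "tz": 0, "wx": 0, "wy": 0, "wz": 0, "claw": 0.5}])

```text
time: 5.63
tcp_pos: [536.7, -343.0, 15.7]
tool_rot: [0.929, 0.139, 0.051, 0.339]
force: [-0.6, 1.6, -0.2]
opening: 43.5
```

>>> servo_tool(rows=[{"tx": 0.0012, "ty": -0.0038, "tz": 0, "wx": 0, "wy": 0, "wz": 0, "claw": 0.5}, {"tx": 0.0024, "ty": -0.0077, "tz": 0, "wx": 0, "wy": 0, "wz": 0, "claw": 0.5}, {"tx": 0.003, "ty": -0.0096, "tz": 0, "wx": 0, "wy": 0, "wz": 0, "claw": 0.5}, {"tx": 0.003, "ty": -0.0096, "tz": 0, "wx": 0, "wy": 0, "wz": 0, "claw": 0.5}])

```text
time: 5.97
tcp_pos: [539.7, -351.3, 15.7]
tool_rot: [0.929, 0.14, 0.051, 0.338]
force: [0.4, 0.5, -0.9]
opening: 43.3
```

Run:
```python
from h import *
traymeas("3")
```

```text
top 0.61 towerframe rim corners [[-16.4, 53.9], [4.6, 54.2], [3.4, -52.8], [-17.5, -53.0]]
  pt 0.56 [-7.4  6.5]
tcp tw [-17.2   2.3] [ 539.7 -350.9   15.7] [-1.2 -1.  -0.1] 6.2667
```

>>> servo_tool(rows=[{"tx": 0.0009, "ty": -0.0029, "tz": 0, "wx": 0, "wy": 0, "wz": 0, "claw": 0.5}, {"tx": 0.0018, "ty": -0.0057, "tz": 0, "wx": 0, "wy": 0, "wz": 0, "claw": 0.5}, {"tx": 0.0018, "ty": -0.0057, "tz": 0, "wx": 0, "wy": 0, "wz": 0, "claw": 0.5}])

```text
time: 6.52
tcp_pos: [541.6, -357.1, 15.6]
tool_rot: [0.929, 0.14, 0.051, 0.338]
force: [0.1, 1.2, 0.5]
opening: 43.5
```

>>> servo_tool(rows=[{"tx": 0.0003, "ty": -0.001, "tz": 0, "wx": 0, "wy": 0, "wz": 0, "claw": 0.5}, {"tx": 0.0006, "ty": -0.0019, "tz": 0, "wx": 0, "wy": 0, "wz": 0, "claw": 0.5}, {"tx": 0.0006, "ty": -0.0019, "tz": 0, "wx": 0, "wy": 0, "wz": 0, "claw": 0.5}])

```text
time: 6.77
tcp_pos: [542.1, -358.7, 15.6]
tool_rot: [0.929, 0.14, 0.051, 0.338]
force: [-0.3, 1.2, 2.0]
opening: 43.6
```

>>> servo_tool(rows=[{"tx": 0.0003, "ty": -0.001, "tz": 0, "wx": 0, "wy": 0, "wz": 0, "claw": 0.5}, {"tx": 0.0006, "ty": -0.0019, "tz": 0, "wx": 0, "wy": 0, "wz": 0, "claw": 0.5}, {"tx": 0.0006, "ty": -0.0019, "tz": 0, "wx": 0, "wy": 0, "wz": 0, "claw": 0.5}])

```text
time: 7.02
tcp_pos: [542.6, -360.6, 15.6]
tool_rot: [0.929, 0.14, 0.051, 0.338]
force: [0.6, 2.2, 0.1]
opening: 43.7
```

>>> servo_tool(rows=[{"tx": 0.0003, "ty": -0.001, "tz": 0, "wx": 0, "wy": 0, "wz": 0, "claw": 0.5}, {"tx": 0.0003, "ty": -0.001, "tz": 0, "wx": 0, "wy": 0, "wz": 0, "claw": 0.5}, {"tx": 0.0003, "ty": -0.001, "tz": 0, "wx": 0, "wy": 0, "wz": 0, "claw": 0.5}])

```text
time: 7.27
tcp_pos: [542.9, -361.6, 15.6]
tool_rot: [0.929, 0.14, 0.051, 0.338]
force: [-0.1, 1.6, 0.5]
opening: 43.5
```

>>> servo_tool(rows=[{"tx": 0.0003, "ty": -0.001, "tz": 0, "wx": 0, "wy": 0, "wz": 0, "claw": 0.5}, {"tx": 0.0003, "ty": -0.001, "tz": 0, "wx": 0, "wy": 0, "wz": 0, "claw": 0.5}, {"tx": 0.0003, "ty": -0.001, "tz": 0, "wx": 0, "wy": 0, "wz": 0, "claw": 0.5}])

```text
time: 7.52
tcp_pos: [543.2, -362.6, 15.6]
tool_rot: [0.929, 0.14, 0.051, 0.338]
force: [-0.7, 0.7, 0.4]
opening: 43.8
```

>>> servo_tool(rows=[{"tx": 0.0003, "ty": -0.001, "tz": 0, "wx": 0, "wy": 0, "wz": 0, "claw": 0.5}, {"tx": 0.0003, "ty": -0.001, "tz": 0, "wx": 0, "wy": 0, "wz": 0, "claw": 0.5}, {"tx": 0.0003, "ty": -0.001, "tz": 0, "wx": 0, "wy": 0, "wz": 0, "claw": 0.5}])

```text
time: 7.77
tcp_pos: [543.5, -363.4, 15.5]
tool_rot: [0.929, 0.14, 0.051, 0.338]
force: [-0.4, 2.9, 1.1]
opening: 43.4
```

Run:
```python
from h import *
traymeas("4")
a=cv2.imread("pics/top_4.png")[150:240,370:470]
b=cv2.imread("pics/side_4.png")[80:200,270:370]
cv2.imwrite("pics/v2.png",np.hstack([cv2.resize(a,(400,360),interpolation=2),cv2.resize(b,(400,480),interpolation=2)[:360]]))
```

```text
pt 0.57 [-78.9 188.4]
  pt 0.44 [ 4.2 12.9]
side 0.28 towerframe rim corners [[-86.0, 208.3], [-73.9, 159.0], [-143.4, 140.7], [-154.9, 188.1]]
tcp tw [-4.1  2.3] [ 543.5 -363.4   15.6] [-0.7  3.4  0.1] 8.0667
```

View pics/v2.png

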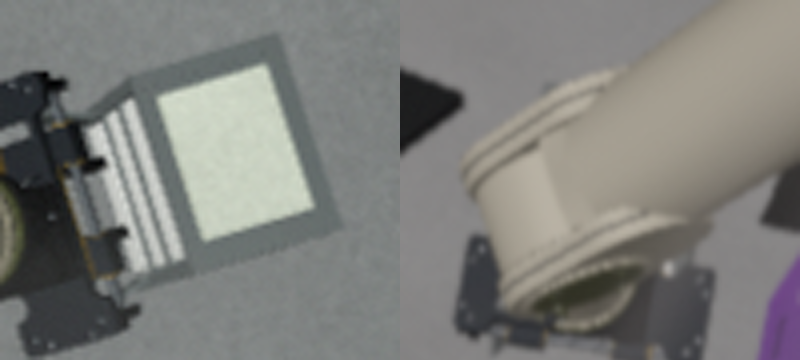

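The side camera is blocked by the arm. In the top view the tray's front lip looks almost in line with the upper trays (crop ≈(110,190)). I'll go on in 1 mm steps and watch the force.

>>> servo_tool(rows=[{"tx": 0.0003, "ty": -0.001, "tz": 0, "wx": 0, "wy": 0, "wz": 0, "claw": 0.5}, {"tx": 0.0003, "ty": -0.001, "tz": 0, "wx": 0, "wy": 0, "wz": 0, "claw": 0.5}, {"tx": 0.0003, "ty": -0.001, "tz": 0, "wx": 0, "wy": 0, "wz": 0, "claw": 0.5}])

```text
time: 8.32
tcp_pos: [543.7, -363.8, 15.4]
tool_rot: [0.929, 0.14, 0.051, 0.338]
force: [-3.9, 7.6, 3.8]
opening: 43.6
```

>>> servo_tool(rows=[{"tx": 0.0003, "ty": -0.001, "tz": 0, "wx": 0, "wy": 0, "wz": 0, "claw": 0.5}, {"tx": 0.0003, "ty": -0.001, "tz": 0, "wx": 0, "wy": 0, "wz": 0, "claw": 0.5}, {"tx": 0.0003, "ty": -0.001, "tz": 0, "wx": 0, "wy": 0, "wz": 0, "claw": 0.5}])

```text
time: 8.57
tcp_pos: [543.9, -364.0, 15.3]
tool_rot: [0.929, 0.14, 0.051, 0.338]
force: [-7.2, 12.5, 7.7]
opening: 43.8
```

>>> servo_tool(rows=[{"tx": 0.0005, "ty": -0.0015, "tz": 0, "wx": 0, "wy": 0, "wz": 0, "claw": 0.5}, {"tx": 0.0005, "ty": -0.0015, "tz": 0, "wx": 0, "wy": 0, "wz": 0, "claw": 0.5}, {"tx": 0.0005, "ty": -0.0015, "tz": 0, "wx": 0, "wy": 0, "wz": 0, "claw": 0.5}])

```text
time: 8.82
tcp_pos: [544.1, -364.3, 15.1]
tool_rot: [0.929, 0.141, 0.051, 0.337]
force: [-14.2, 20.5, 15.9]
opening: 43.4
```

>>> servo_tool(rows=[{"tx": -0.003, "ty": 0.0096, "tz": 0, "wx": 0, "wy": 0, "wz": 0, "claw": 0.5}, {"tx": -0.009, "ty": 0.0285, "tz": 0, "wx": 0, "wy": 0, "wz": 0, "claw": 0.5}, {"tx": -0.018, "ty": 0.057, "tz": 0.01, "wx": 0, "wy": 0, "wz": 0, "claw": 0.5}, {"tx": -0.028, "ty": 0.09, "tz": 0.03, "wx": 0, "wy": 0, "wz": 0, "claw": 0.5}, {"tx": -0.03, "ty": 0.1, "tz": 0.07, "wx": 0, "wy": 0, "wz": 0, "claw": 0.5}, {"tx": -0.03, "ty": 0.11, "tz": 0.11, "wx": 0, "wy": 0, "wz": 0, "claw": 0.5}, {"tx": -0.03, "ty": 0.11, "tz": 0.15, "wx": 0, "wy": 0, "wz": 0, "claw": 0.7}, {"tx": -0.03, "ty": 0.11, "tz": 0.19, "wx": 0, "wy": 0, "wz": 0, "claw": 0.7}, {"tx": -0.03, "ty": 0.11, "tz": 0.23, "wx": 0, "wy": 0, "wz": 0, "claw": 0.7}, {"tx": -0.03, "ty": 0.11, "tz": 0.27, "wx": 0, "wy": 0, "wz": 0, "claw": 0.7}, {"tx": -0.03, "ty": 0.11, "tz": 0.28, "wx": 0, "wy": 0, "wz": 0, "claw": 0.7}, {"tx": -0.03, "ty": 0.11, "tz": 0.28, "wx": 0, "wy": 0, "wz": 0, "claw": 0.7}])

```text
time: 9.82
tcp_pos: [515.8, -257.5, 300.3]
tool_rot: [0.929, 0.138, 0.054, 0.34]
force: [-0.5, -0.7, -0.5]
opening: 60.5
```

```bash
cat >> h.py <<'E'
RA=np.radians(3.4)
def down(yaw):  # tool x along rail x (yaw of rail)
    return lean(0,1,yaw)
E
python3 - <<'E'
from h import *
traymeas("5")
Q=np.load("top_5.npz")
a=cv2.imread("pics/top_5.png")[150:240,370:470]
b=cv2.imread("pics/side_5.png")[80:180,270:370]
cv2.imwrite("pics/v3.png",np.hstack([cv2.resize(a,(400,360),interpolation=2),cv2.resize(b,(400,400),interpolation=2)[:360]]))
for c in("top","side"):
    D=np.load(c+"_5.npz");P=cloud(c,D["d"]);t=P[...,:2]-TO;u=t@TX;v=t@TY
    for z0,z1 in((12,36),(64,100),(110,150)):
        m=(D["d"]>0)&(P[...,2]>z0)&(P[...,2]<z1)&(abs(v)<45)&(abs(u)<20)
        if m.sum()>5:print(c,z0,m.sum(),"front u",np.percentile(u[m],[10,50,90]).round(1),[np.median(u[m&(v*s>15)]).round(1) for s in(-1,1)])
goto([521.5,28,300],down(RA));print(sense()["joint_pos"].round(2))
E
```

```text
pt 0.51 [1.9 7.7]
side 0.91 towerframe rim corners [[-50.1, 47.7], [17.8, 54.3], [17.0, -57.8], [-49.9, -60.4]]
  pt 0.97 [ 8.2 -6.4]
tcp tw [-114.4    5.4] [ 514.  -257.1  293.9] [-0.  -0.9 -0.4] 10.1167
top 12 65 front u [1.5 2.5 3.7] [np.float64(2.5), np.float64(2.9)]
top 64 104 front u [0.7 2.1 3.2] [np.float64(2.1), np.float64(2.3)]
top 110 144 front u [0.7 2.3 3.3] [np.float64(2.4), np.float64(2.4)]
side 12 166 front u [-0.1  2.4  5.7] [np.float64(2.9), np.float64(2.4)]
side 64 286 front u [-0.2  2.5  6.7] [np.float64(2.4), np.float64(2.6)]
side 110 346 front u [-0.2  2.7  5.6] [np.float64(2.4), np.float64(2.7)]
shift mm [  7.5 285.1   6.1] rotvec deg [ 39.39   7.01 -13.17]
[ 0.66 -0.02 -0.66  1.88  0.72  1.15  0.04]
```

View pics/v3.png

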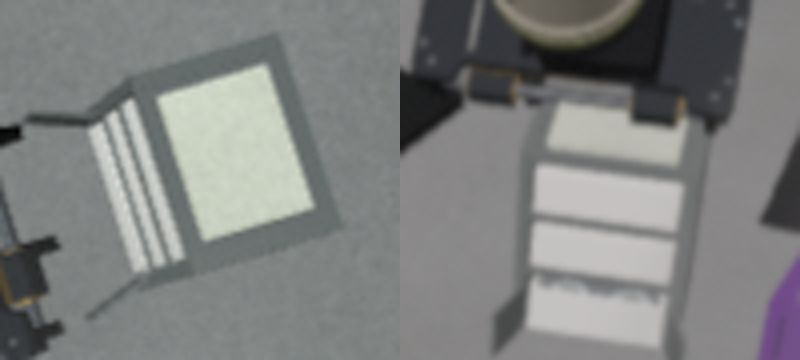

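The top and side views and the depth all show the bottom tray flush with the upper trays (2.5 against 2.3 mm), so it is home. Next is the tag.

>>> servo_tool(rows=[{"tx": 0.001, "ty": 0.036, "tz": 0.006, "wx": 4.9, "wy": 0.9, "wz": -1.6, "claw": 0.7}, {"tx": 0.002, "ty": 0.072, "tz": 0.006, "wx": 9.8, "wy": 1.8, "wz": -3.3, "claw": 0.7}, {"tx": 0.003, "ty": 0.107, "tz": 0.006, "wx": 14.8, "wy": 2.6, "wz": -4.9, "claw": 0.7}, {"tx": 0.004, "ty": 0.143, "tz": 0.006, "wx": 19.7, "wy": 3.5, "wz": -6.6, "claw": 0.7}, {"tx": 0.005, "ty": 0.179, "tz": 0.006, "wx": 24.6, "wy": 4.4, "wz": -8.2, "claw": 0.7}, {"tx": 0.006, "ty": 0.215, "tz": 0.006, "wx": 29.5, "wy": 5.3, "wz": -9.9, "claw": 0.7}, {"tx": 0.007, "ty": 0.25, "tz": 0.006, "wx": 34.5, "wy": 6.1, "wz": -11.5, "claw": 0.7}, {"tx": 0.0075, "ty": 0.285, "tz": 0.006, "wx": 39.4, "wy": 7, "wz": -13.2, "claw": 0.7}, {"tx": 0.0075, "ty": 0.285, "tz": 0.006, "wx": 39.4, "wy": 7, "wz": -13.2, "claw": 0.7}, {"tx": 0.0075, "ty": 0.285, "tz": 0.006, "wx": 39.4, "wy": 7, "wz": -13.2, "claw": 0.7}, {"tx": 0.0075, "ty": 0.285, "tz": 0.006, "wx": 39.4, "wy": 7, "wz": -13.2, "claw": 0.7}])

```text
time: 11.03
tcp_pos: [521.9, 27.1, 300.7]
tool_rot: [1.0, 0.029, 0.0, 0.001]
force: [0.9, -0.6, 0.4]
opening: 61.1
```

Run:
```python
from h import *
goto([521.5,28,182],down(RA));s=sense();print(s["time"],s["tcp_pos"].round(1),s["joint_pos"].round(2))
p,d=capture("side");cv2.imwrite("pics/side_6.png",p[:,:,::-1])
# project expected grip and tcp for check
print(proj("side",[[521.5,28,194],s["tcp_pos"]]).round(1),[ (round(q["score"],2),np.round(q["location"],1)) for q in place_of("side","wide_tag_grip")[:3]])
cv2.imwrite("pics/v4.png",cv2.resize(p[120:280,180:340,::-1],None,fx=3.5,fy=3.5,interpolation=2))
```

```text
shift mm [  -0.4    0.9 -118.7] rotvec deg [0.16 0.03 0.1 ]
11.0333 [521.9  27.1 300.7] [ 0.56  0.14 -0.77  1.57  0.1   1.47 -0.15]
[[255.7 196. ]
 [253.9 160.2]] [(0.92, array([253.7, 195.7]))]
```

View pics/v4.png

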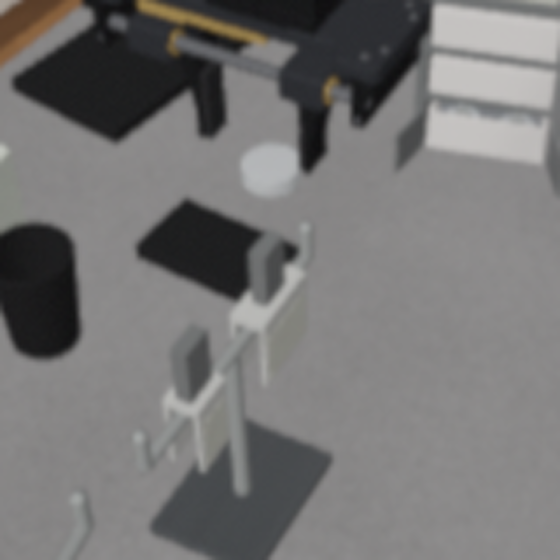

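The open fingers straddle the wide tag's tab (crop (265,265)) with the neighbours clear. Descend and grip.

>>> servo_tool(rows=[{"tx": 0, "ty": 0.001, "tz": -0.035, "wx": 0, "wy": 0, "wz": 0, "claw": 0.6}, {"tx": 0, "ty": 0.001, "tz": -0.065, "wx": 0, "wy": 0, "wz": 0, "claw": 0.6}, {"tx": 0, "ty": 0.001, "tz": -0.09, "wx": 0, "wy": 0, "wz": 0, "claw": 0.6}, {"tx": 0, "ty": 0.001, "tz": -0.11, "wx": 0, "wy": 0, "wz": 0, "claw": 0.6}, {"tx": 0, "ty": 0.001, "tz": -0.119, "wx": 0, "wy": 0, "wz": 0, "claw": 0.6}, {"tx": 0, "ty": 0.001, "tz": -0.119, "wx": 0, "wy": 0, "wz": 0, "claw": 0.6}])

```text
time: 11.63
tcp_pos: [520.9, 28.3, 180.8]
tool_rot: [1.0, 0.029, -0.001, 0.001]
force: [-0.5, 1.2, 0.8]
opening: 52.4
```

>>> servo_tool(rows=[{"tx": 0, "ty": 0, "tz": 0, "wx": 0, "wy": 0, "wz": 0, "claw": 0.3}, {"tx": 0, "ty": 0, "tz": 0, "wx": 0, "wy": 0, "wz": 0, "claw": 0.2}, {"tx": 0, "ty": 0, "tz": 0, "wx": 0, "wy": 0, "wz": 0, "claw": 0.1}, {"tx": 0, "ty": 0, "tz": 0, "wx": 0, "wy": 0, "wz": 0, "claw": 0}, {"tx": 0, "ty": 0, "tz": 0, "wx": 0, "wy": 0, "wz": 0, "claw": 0}, {"tx": 0, "ty": 0, "tz": 0, "wx": 0, "wy": 0, "wz": 0, "claw": 0}, {"tx": 0, "ty": 0, "tz": 0, "wx": 0, "wy": 0, "wz": 0, "claw": 0}, {"tx": 0, "ty": 0, "tz": 0, "wx": 0, "wy": 0, "wz": 0, "claw": 0}], force=20)

```text
time: 12.3
tcp_pos: [522.2, 29.0, 182.7]
tool_rot: [1.0, 0.029, 0.001, 0.001]
force: [-0.2, 0.0, 0.4]
opening: 11.8
```

>>> servo_tool(rows=[{"tx": 0, "ty": 0, "tz": 0.008, "wx": 0, "wy": 0, "wz": 0, "claw": 0}, {"tx": 0, "ty": 0, "tz": 0.02, "wx": 0, "wy": 0, "wz": 0, "claw": 0}, {"tx": 0, "ty": 0, "tz": 0.035, "wx": 0, "wy": 0, "wz": 0, "claw": 0}, {"tx": 0, "ty": 0, "tz": 0.055, "wx": 0, "wy": 0, "wz": 0, "claw": 0}, {"tx": 0, "ty": 0, "tz": 0.075, "wx": 0, "wy": 0, "wz": 0, "claw": 0}, {"tx": 0, "ty": 0, "tz": 0.095, "wx": 0, "wy": 0, "wz": 0, "claw": 0}, {"tx": 0, "ty": 0, "tz": 0.115, "wx": 0, "wy": 0, "wz": 0, "claw": 0}, {"tx": 0, "ty": 0, "tz": 0.128, "wx": 0, "wy": 0, "wz": 0, "claw": 0}, {"tx": 0, "ty": 0, "tz": 0.13, "wx": 0, "wy": 0, "wz": 0, "claw": 0}, {"tx": 0, "ty": 0, "tz": 0.13, "wx": 0, "wy": 0, "wz": 0, "claw": 0}])

```text
time: 13.13
tcp_pos: [522.4, 29.2, 313.7]
tool_rot: [1.0, 0.029, 0.002, 0.001]
force: [0.3, 0.5, -2.0]
opening: 12.0
```

Run:
```python
from h import *
RB=np.radians(11.5);goto([505.5,287.1,312],down(RB));s=sense();print(s["tcp_pos"],s["opening"],s["force"].round(1),s["joint_pos"].round(2))
```

```text
shift mm [-16.9 257.9  -1.7] rotvec deg [0.06 0.21 8.2 ]
[522.43140519  29.20486537 313.74079363] 11.970008922238467 [ 0.3  0.5 -2. ] [ 0.56  0.13 -0.77  1.55  0.09  1.5  -0.15]
```

>>> servo_tool(rows=[{"tx": -0.001, "ty": 0.012, "tz": 0, "wx": 0, "wy": 0, "wz": 0.4, "claw": 0}, {"tx": -0.002, "ty": 0.032, "tz": 0, "wx": 0, "wy": 0, "wz": 1, "claw": 0}, {"tx": -0.004, "ty": 0.058, "tz": 0, "wx": 0, "wy": 0, "wz": 1.9, "claw": 0}, {"tx": -0.006, "ty": 0.086, "tz": 0, "wx": 0, "wy": 0, "wz": 2.7, "claw": 0}, {"tx": -0.007, "ty": 0.114, "tz": 0, "wx": 0, "wy": 0, "wz": 3.6, "claw": 0}, {"tx": -0.009, "ty": 0.142, "tz": 0, "wx": 0, "wy": 0, "wz": 4.5, "claw": 0}, {"tx": -0.011, "ty": 0.17, "tz": 0, "wx": 0, "wy": 0, "wz": 5.4, "claw": 0}, {"tx": -0.013, "ty": 0.198, "tz": 0, "wx": 0, "wy": 0, "wz": 6.3, "claw": 0}, {"tx": -0.015, "ty": 0.224, "tz": 0, "wx": 0, "wy": 0, "wz": 7.1, "claw": 0}, {"tx": -0.016, "ty": 0.245, "tz": 0, "wx": 0, "wy": 0, "wz": 7.8, "claw": 0}, {"tx": -0.017, "ty": 0.255, "tz": 0, "wx": 0, "wy": 0, "wz": 8.1, "claw": 0}, {"tx": -0.017, "ty": 0.258, "tz": 0, "wx": 0, "wy": 0, "wz": 8.2, "claw": 0}, {"tx": -0.017, "ty": 0.258, "tz": 0, "wx": 0, "wy": 0, "wz": 8.2, "claw": 0}, {"tx": -0.017, "ty": 0.258, "tz": 0, "wx": 0, "wy": 0, "wz": 8.2, "claw": 0}])

```text
time: 14.3
tcp_pos: [505.4, 285.9, 312.2]
tool_rot: [0.995, 0.1, 0.001, 0.001]
force: [0.7, -0.1, -1.7]
opening: 11.7
```

Run:
```python
from h import *
RB=np.radians(11.5);goto([505.5,287.1,182],down(RB));s=sense();print(s["tcp_pos"].round(1),s["opening"],s["force"].round(1))
ey=np.array([-np.sin(RB),np.cos(RB)]);ex=np.array([ey[1],-ey[0]]);ctr=np.array([494.5,341])
for c in("side","top"):
    p,d=capture(c);cv2.imwrite(f"pics/{c}_7.png",p[:,:,::-1]);np.savez(f"{c}_7.npz",p=p,d=d)
p=cv2.imread("pics/side_7.png");d=np.load("side_7.npz")["d"];P=cloud("side",d);l=P[...,:2]-ctr;u=l@ex;v=l@ey;Z=P[...,2]
for n,z0,z1,v0,v1 in(("stop-",172,200,-115,-95),("bar",150,170,-90,-10),("bar+",150,170,5,30),("stop+",172,200,95,115),("tag legs",240,292,-95,-15),("saddle",292,305,-95,-15),("ntag legs",112,160,35,80)):
    m=(d>0)&(abs(u)<28)&(Z>z0)&(Z<z1)&(v>v0)&(v<v1)
    if m.sum()>3:print(n,m.sum(),"u",np.percentile(u[m],[5,50,95]).round(1),"v",np.percentile(v[m],[3,50,97]).round(1),"z",np.percentile(Z[m],[3,97]).round(0))
cv2.imwrite("pics/v5.png",cv2.resize(p[190:400,100:300],None,fx=2.8,fy=2.8,interpolation=2))
```

```text
shift mm [ 1.000e-01  1.200e+00 -1.302e+02] rotvec deg [0.1  0.08 0.08]
[505.4 285.9 312.2] 11.699479984223547 [ 0.7 -0.1 -1.7]
stop- 37 u [-4.4 -1.8  2.4] v [-107.5 -102.5  -99.6] z [173. 191.]
bar 193 u [-4.4 -1.4  3.9] v [-87.6 -48.  -12. ] z [157. 164.]
bar+ 72 u [-4.  -1.2  4.3] v [ 6.1 17.9 29.4] z [157. 164.]
stop+ 53 u [-3.6 -0.8  3.4] v [101.1 106.4 109.7] z [173. 190.]
tag legs 540 u [-16.2 -15.1   8.7] v [-84.3 -45.7 -27.6] z [242. 291.]
saddle 291 u [-15.4  -8.5   8.4] v [-85.6 -42.8 -27.5] z [293. 302.]
ntag legs 244 u [-13.  -12.   11.4] v [38.9 58.9 71.7] z [114. 158.]
```

View pics/v5.png

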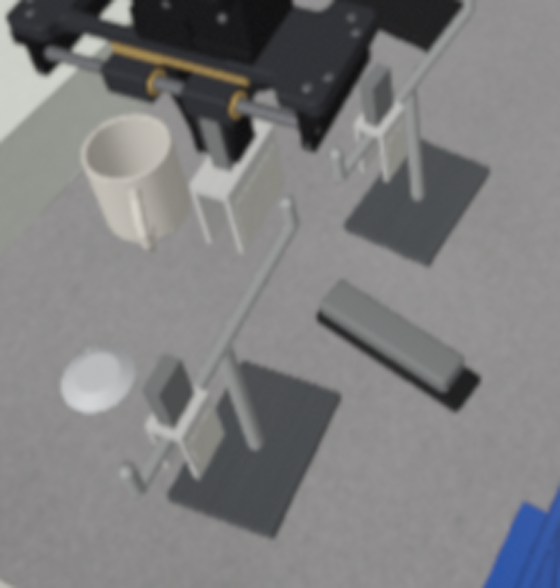

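Run:
```python
from h import *
RB=np.radians(11.5);ey=np.array([-np.sin(RB),np.cos(RB)]);ex=np.array([ey[1],-ey[0]]);ctr=np.array([494.5,341])
d=np.load("top_7.npz")["d"];P=cloud("top",d);l=P[...,:2]-ctr;u=l@ex;v=l@ey;Z=P[...,2]
for n,z0,z1,v0,v1 in(("stop-",172,200,-115,-95),("bar",155,175,-90,-10),("bar+",155,175,5,30),("stop+",172,200,95,115),("saddle",285,312,-95,-15),("ntag",160,180,35,80)):
    m=(d>0)&(abs(u)<28)&(Z>z0)&(Z<z1)&(v>v0)&(v<v1)
    if m.sum()>3:print(n,m.sum(),"u",np.percentile(u[m],[3,50,97]).round(1),"v",np.percentile(v[m],[3,50,97]).round(1))
# yaw of tag leg face in side view
d=np.load("side_7.npz")["d"];P=cloud("side",d);l=P[...,:2]-ctr;u=l@ex;v=l@ey;Z=P[...,2]
for z0,z1 in((240,265),(265,290)):
    m=(d>0)&(u<-11)&(u>-20)&(Z>z0)&(Z<z1)&(v>-82)&(v<-30);f=np.polyfit(v[m],u[m],1);print(z0,"leg face slope deg",np.degrees(f[0]).round(2),"u mid",np.polyval(f,-55).round(2))
m=(d>0)&(u<-8)&(u>-18)&(Z>115)&(Z<155)&(v>42)&(v<66);f=np.polyfit(v[m],u[m],1);print("ntag face",np.degrees(f[0]).round(2),np.polyval(f,54).round(2))
```

```text
stop- 16 u [-2.7  1.4  4.7] v [-109.8 -106.9 -102.2]
bar 30 u [-2.3  2.3  7. ] v [-88.9 -79.6 -64.5]
saddle 82 u [-13.4   0.4  12.1] v [-88.1 -80.9 -70.1]
240 leg face slope deg 0.18 u mid -15.51
265 leg face slope deg -0.05 u mid -15.41
ntag face -0.09 -12.36
```

Both cameras put the tag about 2.5 mm off the bar axis on the −u side, and yaw is within 0.2°. I'll shift it +2.5 mm and lower it in stages.

>>> servo_tool(rows=[{"tx": 0.0025, "ty": 0.001, "tz": -0.01, "wx": 0, "wy": 0, "wz": 0, "claw": 0}, {"tx": 0.0025, "ty": 0.001, "tz": -0.03, "wx": 0, "wy": 0, "wz": 0, "claw": 0}, {"tx": 0.0025, "ty": 0.001, "tz": -0.05, "wx": 0, "wy": 0, "wz": 0, "claw": 0}, {"tx": 0.0025, "ty": 0.001, "tz": -0.065, "wx": 0, "wy": 0, "wz": 0, "claw": 0}, {"tx": 0.0025, "ty": 0.001, "tz": -0.075, "wx": 0, "wy": 0, "wz": 0, "claw": 0}, {"tx": 0.0025, "ty": 0.001, "tz": -0.083, "wx": 0, "wy": 0, "wz": 0, "claw": 0}, {"tx": 0.0025, "ty": 0.001, "tz": -0.09, "wx": 0, "wy": 0, "wz": 0, "claw": 0}, {"tx": 0.0025, "ty": 0.001, "tz": -0.09, "wx": 0, "wy": 0, "wz": 0, "claw": 0}])

```text
time: 15.07
tcp_pos: [507.4, 287.5, 221.4]
tool_rot: [0.995, 0.1, 0.0, 0.001]
force: [-0.1, 0.1, 0.1]
opening: 11.9
```

>>> servo_tool(rows=[{"tx": 0, "ty": 0, "tz": -0.008, "wx": 0, "wy": 0, "wz": 0, "claw": 0}, {"tx": 0, "ty": 0, "tz": -0.018, "wx": 0, "wy": 0, "wz": 0, "claw": 0}, {"tx": 0, "ty": 0, "tz": -0.028, "wx": 0, "wy": 0, "wz": 0, "claw": 0}, {"tx": 0, "ty": 0, "tz": -0.034, "wx": 0, "wy": 0, "wz": 0, "claw": 0}, {"tx": 0, "ty": 0, "tz": -0.037, "wx": 0, "wy": 0, "wz": 0, "claw": 0}, {"tx": 0, "ty": 0, "tz": -0.037, "wx": 0, "wy": 0, "wz": 0, "claw": 0}])

```text
time: 15.57
tcp_pos: [507.2, 287.8, 184.6]
tool_rot: [0.995, 0.1, 0.0, 0.001]
force: [-0.2, 0.1, -0.8]
opening: 11.7
```

Run:
```python
from h import *
s=sense();print(s["time"],s["tcp_pos"].round(1),s["opening"],s["force"].round(1))
p,d=capture("side");cv2.imwrite("pics/v6.png",cv2.resize(p[190:400,100:300,::-1],None,fx=2.8,fy=2.8,interpolation=2))
```

```text
15.5667 [507.2 287.8 184.6] 11.701780421918414 [-0.2  0.1 -0.8]
```

View pics/v6.png

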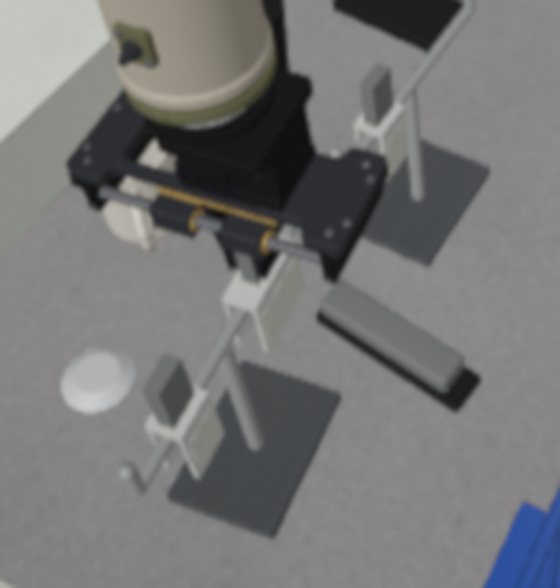

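The tag is astride the bar (crop (255,310)) with no side force. Lower the last few millimetres.

>>> servo_tool(rows=[{"tx": 0, "ty": 0, "tz": -0.001, "wx": 0, "wy": 0, "wz": 0, "claw": 0}, {"tx": 0, "ty": 0, "tz": -0.002, "wx": 0, "wy": 0, "wz": 0, "claw": 0}, {"tx": 0, "ty": 0, "tz": -0.0025, "wx": 0, "wy": 0, "wz": 0, "claw": 0}, {"tx": 0, "ty": 0, "tz": -0.0025, "wx": 0, "wy": 0, "wz": 0, "claw": 0}])

```text
time: 15.95
tcp_pos: [507.6, 288.0, 183.2]
tool_rot: [0.995, 0.1, 0.001, 0.001]
force: [0.3, 0.2, -1.6]
opening: 12.0
```

>>> servo_tool(rows=[{"tx": 0, "ty": 0, "tz": -0.001, "wx": 0, "wy": 0, "wz": 0, "claw": 0}, {"tx": 0, "ty": 0, "tz": -0.001, "wx": 0, "wy": 0, "wz": 0, "claw": 0}, {"tx": 0, "ty": 0, "tz": -0.001, "wx": 0, "wy": 0, "wz": 0, "claw": 0}])

```text
time: 16.2
tcp_pos: [507.7, 288.1, 182.7]
tool_rot: [0.995, 0.1, 0.001, 0.001]
force: [-1.4, -1.2, 5.1]
opening: 12.2
```

Contact: 5 N upward, so it rests on the bar. Open gently and withdraw.

>>> servo_tool(rows=[{"tx": 0, "ty": 0, "tz": 0.0005, "wx": 0, "wy": 0, "wz": 0, "claw": 0.15}, {"tx": 0, "ty": 0, "tz": 0.0005, "wx": 0, "wy": 0, "wz": 0, "claw": 0.2}, {"tx": 0, "ty": 0, "tz": 0.0005, "wx": 0, "wy": 0, "wz": 0, "claw": 0.3}, {"tx": 0, "ty": 0, "tz": 0.0005, "wx": 0, "wy": 0, "wz": 0, "claw": 0.4}, {"tx": 0, "ty": 0, "tz": 0.0005, "wx": 0, "wy": 0, "wz": 0, "claw": 0.5}, {"tx": 0, "ty": 0, "tz": 0.0005, "wx": 0, "wy": 0, "wz": 0, "claw": 0.5}, {"tx": 0, "ty": 0, "tz": 0.0005, "wx": 0, "wy": 0, "wz": 0, "claw": 0.5}, {"tx": 0, "ty": 0, "tz": 0.015, "wx": 0, "wy": 0, "wz": 0, "claw": 0.5}, {"tx": 0, "ty": 0, "tz": 0.04, "wx": 0, "wy": 0, "wz": 0, "claw": 0.5}, {"tx": 0, "ty": 0, "tz": 0.07, "wx": 0, "wy": 0, "wz": 0, "claw": 0.5}, {"tx": 0, "ty": 0, "tz": 0.11, "wx": 0, "wy": 0, "wz": 0, "claw": 0.5}, {"tx": 0, "ty": 0, "tz": 0.15, "wx": 0, "wy": 0, "wz": 0, "claw": 0.5}, {"tx": -0.02, "ty": -0.03, "tz": 0.17, "wx": 0, "wy": 0, "wz": 0, "claw": 0.5}, {"tx": -0.04, "ty": -0.06, "tz": 0.18, "wx": 0, "wy": 0, "wz": 0, "claw": 0.5}, {"tx": -0.05, "ty": -0.09, "tz": 0.18, "wx": 0, "wy": 0, "wz": 0, "claw": 0.5}, {"tx": -0.05, "ty": -0.12, "tz": 0.18, "wx": 0, "wy": 0, "wz": 0, "claw": 0.5}, {"tx": -0.05, "ty": -0.14, "tz": 0.18, "wx": 0, "wy": 0, "wz": 0, "claw": 0.5}, {"tx": -0.05, "ty": -0.14, "tz": 0.18, "wx": 0, "wy": 0, "wz": 0, "claw": 0.5}])

```text
time: 17.7
tcp_pos: [458.2, 143.2, 362.3]
tool_rot: [0.995, 0.097, 0.001, 0.002]
force: [1.2, -0.0, -0.6]
opening: 43.6
```

Run:
```python
from h import *
traymeas("8")
RB=np.radians(11.5);ey=np.array([-np.sin(RB),np.cos(RB)]);ex=np.array([ey[1],-ey[0]]);ctr=np.array([494.5,341])
d=np.load("side_8.npz")["d"];P=cloud("side",d);l=P[...,:2]-ctr;u=l@ex;v=l@ey;Z=P[...,2]
for n,z0,z1,v0,v1 in(("tab",185,225,-95,-15),("legs",112,160,-95,-15),("ntab",185,225,30,80)):
    m=(d>0)&(abs(u)<28)&(Z>z0)&(Z<z1)&(v>v0)&(v<v1)
    if m.sum()>3:print(n,m.sum(),"u",np.percentile(u[m],[3,50,97]).round(1),"v",np.percentile(v[m],[3,50,97]).round(1),"z",np.percentile(Z[m],[2,98]).round(0))
m=(d>0)&(u<-8)&(u>-20)&(Z>112)&(Z<158)&(v>-80)&(v<-30);f=np.polyfit(Z[m],u[m],1);print("leg tilt deg",np.degrees(np.arctan(f[0])).round(2))
P,D=[cv2.imread(f"pics/{c}_8.png") for c in("side","top")]
cv2.imwrite("pics/v7.png",np.hstack([cv2.resize(P,(480,360)),cv2.resize(P[190:370,110:270],(320,360),interpolation=2)]))
```

```text
top 0.46 towerframe rim corners [[-9.0, 52.1], [4.8, 52.5], [5.6, -52.5], [-8.2, -52.9]]
  pt 0.52 [-0.5 10.9]
side 0.79 towerframe rim corners [[-47.7, 45.4], [17.8, 51.5], [16.0, -57.9], [-48.5, -60.2]]
  pt 0.78 [ 8.7 -6.3]
tcp tw [-519.5   70.8] [457.4 149.3 362. ] [ 0.4 -0.2 -0.6] 18.0
tab 196 u [-6.2 -3.6  6.1] v [-68.2 -52.5 -42.4] z [186. 217.]
legs 314 u [-14.  -12.8  11.3] v [-83.9 -48.1 -24.7] z [113. 160.]
ntab 246 u [-5.6 -3.4  6.7] v [42.1 57.  67.6] z [186. 217.]
leg tilt deg 0.24
```

View pics/v7.png

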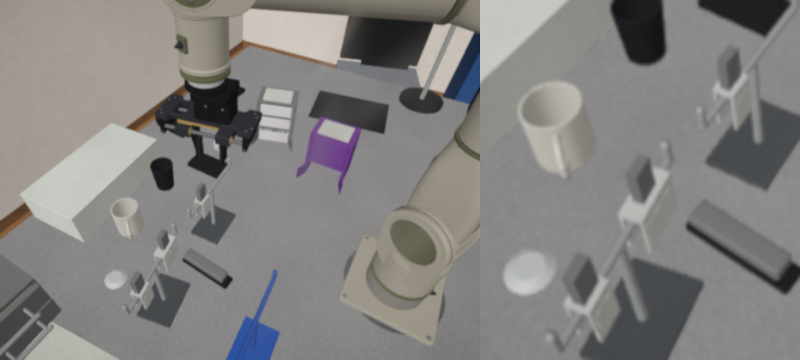

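The wide tag hangs upright on the left steel rail, beside the narrow tag and between the stops (crop (645,200)). The tray is flush and the rest is in place. The gripper is clear, so I'll hand in.

```bash
python3 -c "
from bench import *
print(job_done(),sense()['time'])"
```

```text
the job is handed in; nothing more can be done
the job is handed in; nothing more can be done
```

The job is done and handed in at about 18 s on the robot's clock. The sample tray went home first, then the wide tag was moved.

- **Tray:** I pushed it with the tool leaned back 40° and the fingers half open, until it stopped at the back wall at about 25 to 30 N. Depth then showed its front within about 0.5 mm of the upper trays' fronts, about square and centred. Where exactly the tower's front edge lies was only known to about 2 mm. I relied on the wall stop and the match with the upper trays to call it flush.
- **Wide tag:** I lifted it 130 mm, over the end stops and the narrow tag, and hung it on the other steel rail. It first sat about 2.5 mm off the bar, which both cameras showed, and I corrected that before lowering it. The last check showed it astride the bar and upright (leg tilt 0.2°). It lies between 25 and 84 mm from the rail's centre, inside the end stop at 105 mm.
- **Everything else:** in the last side picture the narrow tags and the other things on the desk look where they were, and the gripper stood clear with no force on it. I measured only the narrow tag next to the wide one, and it had not moved.

**Mishaps and disagreements:** two early move calls were refused because their rows lacked some keys; nothing moved. With the tray home, the network's tray point still read up to 9 mm deep and 11 mm sideways, and the two cameras disagreed. I trusted the depth and the contact force over it.

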